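# Set the rotary-tool speed selector and start it

### The arm

A 6-joint arm with a two-finger parallel gripper is mounted at the origin on a cart in front of the work surface, level with it; the furniture and walls round the work are solid. World frame = base frame: x ahead of the robot, y to its left, z up, the work surface at z = 0. Lengths are in m, angles in rad, forces in N, time in s.
With the tool pointing down it reaches from about 0.375 to 0.975 m from the base axis. Payload 3.8 kg.
Tool frame: the origin (TCP) lies midway between the tips of the shut fingers; the grasp point (between the pads) lies 19 mm behind it; x points along the fingers, y is the direction in which the jaws open and shut, and the axes are right-handed (so a half turn about x gives the same grasp; the last joint's range is limited). The gripper opens to 88 mm and grips with 3 to 60 N. Pads are 18 mm wide; open, the fingers measure 123 mm over their backs; the gripper's body (75 mm by 187 mm) begins 45 mm behind the grasp point.
Start: joints at [-1.379, 0.264, 1.604, -0, 1.274, -0.037], TCP at [0.153, -0.657, 0.239] pointing down, gripper open.
Joint ranges: [-2.63, 2.63], [-0.94, 2.18], [0.31, 2.57], [-1.31, 4.45], [0, 2.66], [-2.55, 2.55]. Speed limits (rad/s): [2.57, 2.57, 3.14, 3.14, 3.14, 3.14].

### API

Orientations are given as a rotation vector (axis times angle).
In Python, from cell import manip, inverse_kinematics, cams, order gives the robot as it stands. Calls block until the motion is done:
- manip.move_pose(position, orientation): joint-space move of the TCP to a pose.
- manip.move_linear(position, rate=0.15, rot=None): straight line of the TCP; rot=None keeps the orientation; rate is the mean speed in m/s.
- manip.set_joints(angles): joint-space move.
- manip.set_gripper(opening, force=None): finger opening in m; force is the grip in N (None keeps the last); returns when the fingers have stopped.
- manip.dwell(seconds).
- inverse_kinematics(position, orientation): joint angles nearest the present ones, or None.
- manip.state(): the state.
- cams.capture(name): name is "side" or "top" or "wrist"; returns a dict with "image" (400x640x3 uint8, blue, green, red), "z_map" (400x640 float32, m along the optical axis (not along the pixel's ray), 0 where there is no reading), "intrinsics" (3x3 intrinsics, pixels), "position" and "orientation" of the camera in the world; the wrist camera has in their place "T_tool_cam" (4x4, takes a point from camera to tool coordinates, whose origin is the TCP and whose axes are the tool frame's). Camera axes: x right, y down, z forward; pixel columns grow to the right and rows downward; lengths in m; the calibration is good to about 2 mm. A picture is of the moment at which its call begins: read the wrist's pose just before it.
A pose or a line that the arm cannot do raises manip.IKError and nothing moves.
- order.close_job(): hands the job in, once; it reports no verdict.
The state is a dict: "clock": time; "joint_pos": joint angles; "joint_velocities": joint speeds; "tau": joint torques, N m; "tool_pos": TCP position; "tcp_rot": TCP orientation; "contact_force": force on the tool from outside, world axes, zero at the start; "moment": the same for the moment, N m; "gripper_width": finger opening in m.
Only numpy, scipy, OpenCV 4.12 (cv2) and the standard library are available. Lean on these libraries where they do the work, as an engineer would, in place of code of your own. Each camera call takes 0.05 s, during which the arm holds its last target.

### The job

On the blue speed controller, push the black bar-handle selector round clockwise with a fingertip, gently, counting the clicks, until it points at the fourth speed mark (the red mark is off; count four black marks on from it). Only then press the green start button fully down with a fingertip and let it come up again. Do not grip or lift anything: leave the controller where it stands and the things around it alone.

Things in the scene. Friction and masses are not known exactly. Their poses are not given: they have to be found in the camera images.
- console: Blue bench controller, grey flat top panel, 160 (x) x 230 (y) x 46 mm high, 1.9 kg, loose on rubber feet. Origin under its centre; x to its back (away from the robot, within 0.2 rad), y to its left, z up. Selector axis at x -22, y +45 mm; green button at x -30, y -75. A handpiece is fixed in clips along the back edge, x 49 to 71, y -25 to 110, 28 mm above the panel. A loupe stands at back right.
- selector (a joint): Angle (rad), 0 = nose at the red off mark (console's +y), growing clockwise from above. Detents every 0.524 (30 deg): off 0, black marks 1 to 6, mark 4 at 2.094; stops just past 0 and 3.142. A sprung ball pulls the handle into the nearest detent; each crest, half-way between marks, takes about 0.1 N m (3 N at the nose), then it runs on into the next. Starts at off, mark 1 or 2, rarely on a crest.
- selector_hub (a point): On the selector's axis at the top of its handle, 34 mm above the panel. The handle is a black bar 14 mm wide, 6 to 34 mm above the panel; its nose (white line on top) reaches 47 mm from the axis, its tail 21 mm; round hub of 15 mm radius, and a flat skirt of 23 mm radius, 5.5 mm high. The panel is free for 65 mm round the axis, but for the red and black marks printed on it.
- selector_nose (a point): Point inside the handle's nose, 40 mm from the axis and 20 mm above the panel; the direction from the hub to it is the pointing direction. It turns with the handle.
- start (a joint): Travel of the green start button in m: 0 up, 0.006 fully down; a spring needs 5 N at the bottom and brings it up again. It counts as pressed beyond 0.0045.
- start_top (a point): Centre of the top of the green start button (28 mm across, 22 mm above the console's panel, in a black housing 44 mm across and 12 mm high); it is pressed straight down.
- loupe: Black loupe, a round cup 34 mm across and 29 mm high, standing loose on the console's back right corner. Bystander. Origin at the centre of its underside. Behind the console's right half stands a cardboard box, 0.16 m high, its front at x = 0.56, y from -0.02 to 0.22.
- bur_stand: Beech block with burs, 82 x 46 x 55 mm, loose, at the console's left. Bystander. Origin under its centre.
- flux_jar: White jar with a lid, 57 mm across, 48 mm high, loose, at the console's left. Bystander. Origin under its centre.
- tape_roll: Roll of beige tape lying flat, 85 x 91 x 19 mm, loose, well to the right. Bystander. Origin under its centre. Behind it stand stacked cardboard boxes, front at x = 0.54, y from -0.39 to -0.09, up to 0.22 m high: pass above or in front of them.
- brass_fitting: Brass pipe fitting standing upright, 22 x 26 x 36 mm, loose, well to the right. Bystander. Origin under its centre.
- pliers: Red-handled flat pliers lying down, 41 x 134 x 11 mm, loose, well to the right. Bystander. Origin under its centre.

How it is judged:
By the outcome, as a careful person would: the job done as asked, in the order asked, and still so for the second after the job is handed in, with the robot touching nothing.
It also fails if it takes over 58 s, if anything falls off the work surface, if the arm or the gripper's body presses on something with over 40 N, if the wrist force passes 120 N, or if a joint passes its speed limit or range.

## Working session

There is one attempt and no reset: what is moved stays moved. The work goes in short steps, each a Python script; the robot and the scene stay as the last script left them, time stands still between calls to the robot, and variables do not carry over. Pictures are saved under pics/ and viewed, and the job is handed in when it is done.

```bash
ls; mkdir -p pics; cat > h.py <<'E'
import numpy as np, cv2, pickle
from scipy.spatial.transform import Rotation as R
from cell import manip, inverse_kinematics, cams, order
def cap(name):
    s=manip.state(); c=cams.capture(name)
    if name=="wrist":
        T=np.eye(4); T[:3,:3]=R.from_rotvec(s["tcp_rot"]).as_matrix(); T[:3,3]=s["tool_pos"]
        T=T@np.array(c["T_tool_cam"])
    else:
        o=np.array(c["orientation"]); T=np.eye(4)
        T[:3,:3]=o if o.shape==(3,3) else R.from_rotvec(o).as_matrix(); T[:3,3]=c["position"]
    c["T"]=T; return c
def ray(c,u,v):
    K=np.array(c["intrinsics"]); d=c["T"][:3,:3]@np.linalg.solve(K,[u,v,1.]); return c["T"][:3,3],d
def onz(c,u,v,z):
    o,d=ray(c,u,v); return o+d*(z-o[2])/d[2]
def proj(c,p):
    q=np.linalg.inv(c["T"])@np.append(p,1); q=np.array(c["intrinsics"])@q[:3]; return q[:2]/q[2]
def two(c1,p1,c2,p2):
    o1,d1=ray(c1,*p1);o2,d2=ray(c2,*p2)
    t=np.linalg.lstsq(np.c_[d1,-d2],o2-o1,rcond=None)[0]
    a=o1+d1*t[0];b=o2+d2*t[1]; return (a+b)/2,np.linalg.norm(a-b)
E
python3 - <<'E'
from h import *
s=manip.state(); print({k:np.round(v,3) for k,v in s.items()})
for n in("top","side","wrist"):
    c=cap(n); cv2.imwrite(f"pics/{n}0.png",c["image"]); pickle.dump(c,open(n+"0.pkl","wb")); print(n,np.round(c["T"],3).tolist(),c["intrinsics"], np.round(c["orientation"],3) if "orientation" in c else "")
E
```

```text
pics
{'clock': np.float64(0.0), 'joint_pos': array([-1.379,  0.265,  1.605, -0.   ,  1.274, -0.037]), 'joint_velocities': array([-0.   , -0.002, -0.001, -0.001,  0.001,  0.002]), 'tau': array([-3.0000e-03, -5.0212e+01, -3.5688e+01,  7.3000e-02,  3.0000e-02,
       -0.0000e+00]), 'tool_pos': array([ 0.153, -0.657,  0.237]), 'tcp_rot': array([ 2.101,  0.244, -2.101]), 'contact_force': array([ 1.151,  0.068, -0.044]), 'moment': array([-0.015, -0.013, -0.027]), 'gripper_width': np.float64(0.088)}
top [[-0.016, -0.992, 0.126, 0.3], [-1.0, 0.013, -0.023, 0.056], [0.021, -0.127, -0.992, 1.26], [0.0, 0.0, 0.0, 1.0]] [[369.65634458   0.         321.72288653]
 [  0.         369.65634458 194.7551778 ]
 [  0.           0.           1.        ]] [-2.15   2.182 -0.162]
side [[0.995, -0.037, 0.092, 0.326], [-0.099, -0.463, 0.881, -1.048], [0.01, -0.886, -0.465, 0.669], [0.0, 0.0, 0.0, 1.0]] [[397.05062163   0.         321.80859765]
 [  0.         397.05062163 204.58191152]
 [  0.           0.           1.        ]] [-2.052  0.095 -0.071]
wrist [[0.226, -0.931, -0.288, 0.228], [-0.974, -0.216, -0.064, -0.64], [-0.002, 0.295, -0.955, 0.384], [0.0, 0.0, 0.0, 1.0]] [[332.80831163   0.         320.94079777]
 [  0.         332.80831163 193.44470688]
 [  0.           0.           1.        ]]
```

View pics/top0.png

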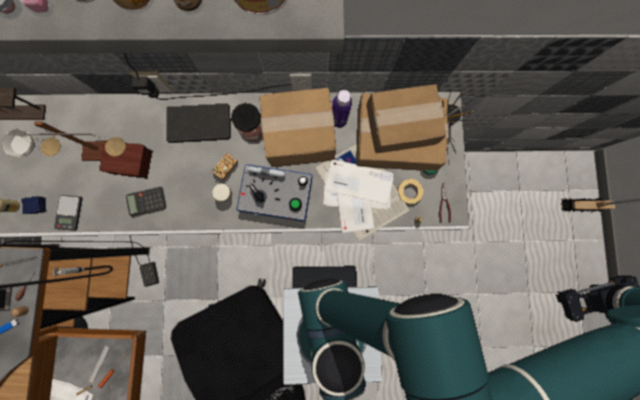

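View pics/side0.png

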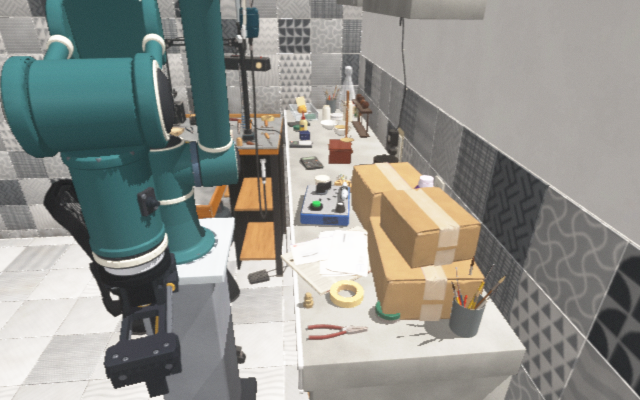

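The top view shows the console at about (274,195), with the selector near (258,195) and the green button near (295,205). The box stands behind it. Next I'll locate it roughly and take a close wrist view.

```bash
python3 - <<'E'
from h import *
c=pickle.load(open("top0.pkl","rb"))
for n,(u,v) in dict(con=(274,195),sel=(258,195),green=(295,205)).items(): print(n,onz(c,u,v,.05).round(3))
im=c["image"][140:240,200:330]; cv2.imwrite("pics/top0z.png",cv2.resize(im,None,fx=6,fy=6,interpolation=cv2.INTER_CUBIC))
print(np.array(cams.capture("wrist")["T_tool_cam"]).round(3))
E
```

```text
con [0.456 0.185 0.05 ]
sel [0.457 0.237 0.05 ]
green [0.422 0.116 0.05 ]
[[ 0.    -0.295  0.955 -0.146]
 [ 1.    -0.001 -0.001  0.   ]
 [ 0.001  0.955  0.295 -0.077]
 [ 0.     0.     0.     1.   ]]
```

View pics/top0z.png

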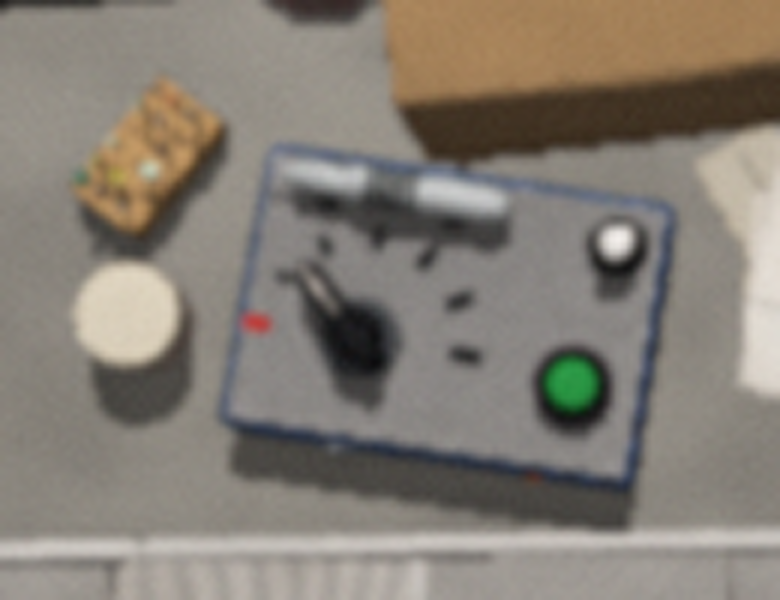

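```bash
cat >> h.py <<'E'
def rotdown(yaw):
    # tool x down, tool z = -x world at yaw 0 (camera ahead)
    M=np.array([[0,0,-1.],[0,-1,0],[-1,0,0]])  # columns: xt, yt, zt
    M=np.c_[[0,0,-1.],[0,-1.,0],[-1.,0,0]]
    return (R.from_rotvec([0,0,yaw])*R.from_matrix(M)).as_rotvec()
E
python3 - <<'E'
from h import *
print(rotdown(0), rotdown(-.147))
manip.set_gripper(0.0,20)
manip.move_linear([.153,-.60,.40],rate=.3)
manip.move_pose([.47,.21,.34],rotdown(-.147))
s=manip.state(); print(s["clock"],s["tool_pos"],s["gripper_width"],s["joint_pos"].round(2))
c=cap("wrist"); pickle.dump(c,open("w1.pkl","wb")); cv2.imwrite("pics/w1.png",c["image"])
E
```

```text
[ 2.22144147  0.         -2.22144147] [-2.14506904  0.1579471   2.14506904]
5.275 [0.47033279 0.20949569 0.34004198] 0.0004167470738462071 [ 0.37 -0.09  1.8  -0.    1.43  2.09]
```

View pics/w1.png

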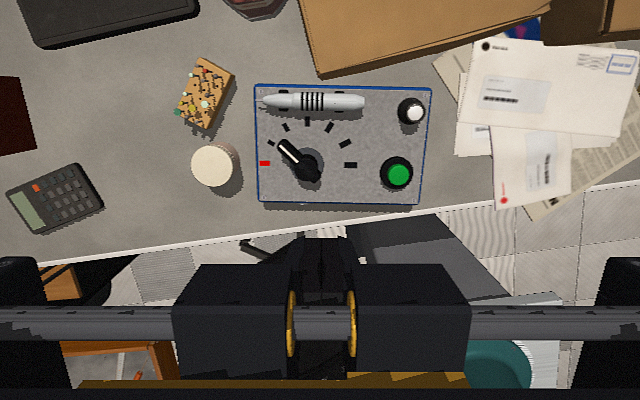

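The wrist view shows the console upright in the image. The hub is at about (312,168), the nose tip at (281,143), the red mark at (264,163) and the green button at (398,174). The nose sits close to mark 1 or between marks 1 and 2, so I'll take a second, nearer view.

```bash
python3 - <<'E'
from h import *
manip.move_linear([.475,.20,.24],rate=.25)
manip.dwell(.2)
s=manip.state(); print(s["clock"],s["tool_pos"])
c=cap("wrist"); pickle.dump(c,open("w2.pkl","wb"))
def z(c,u0,v0,w,h,f,n): cv2.imwrite(n,cv2.resize(c["image"][v0:v0+h,u0:u0+w],None,fx=f,fy=f,interpolation=cv2.INTER_CUBIC))
cv2.imwrite("pics/w2.png",c["image"])
c1=pickle.load(open("w1.pkl","rb")); z(c1,245,75,200,140,4,"pics/w1z.png")
E
```

```text
6.075 [0.47645706 0.20061765 0.2425751 ]
```

View pics/w2.png

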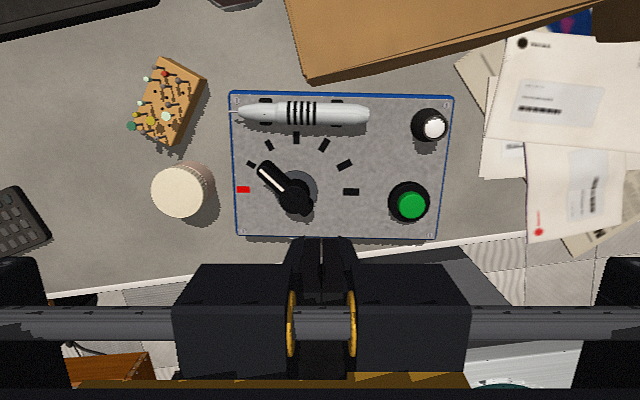

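View pics/w1z.png

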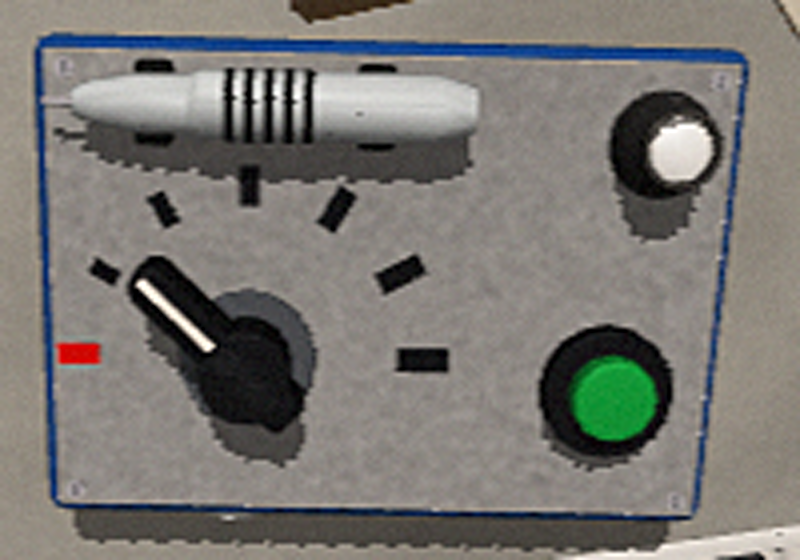

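```bash
cat > meas.py <<'E'
from h import *
def cent(m,minA=10):
    n,l,st,ce=cv2.connectedComponentsWithStats(m.astype(np.uint8)); return [(st[i,4],ce[i],l==i) for i in range(1,n) if st[i,4]>=minA]
def measure(c,zp=.046,verbose=True):
    im=c["image"]; hsv=cv2.cvtColor(im,cv2.COLOR_BGR2HSV).astype(int); H,S,V=hsv[...,0],hsv[...,1],hsv[...,2]
    out={}
    g=max(cent((H>50)&(H<75)&(S>120)&(V>60)),key=lambda t:t[0]); out["green_px"]=g[1]; out["green"]=onz(c,*g[1],zp+.022)
    def near(t): p=onz(c,*t[1],zp); return np.hypot(*(p[:2]-out["green"][:2]))<.25
    reds=[t for t in cent(((H<6)|(H>174))&(S>180)&(V>120),8) if near(t) and t[1][0]<g[1][0]-40]
    r=max(reds,key=lambda t:t[0]); out["red_px"]=r[1]; out["red"]=onz(c,*r[1],zp)
    blue=(H>100)&(H<125)&(S>130)&(V>50)
    b=max(cent(cv2.dilate(blue.astype(np.uint8),np.ones((5,5)))),key=lambda t:t[0])
    pts=np.argwhere(blue&b[2])[:,::-1]
    hull=cv2.convexHull(pts.astype(np.float32)); q=cv2.approxPolyDP(hull,12,True)[:,0]
    out["corner_px"]=q; out["corners"]=np.array([onz(c,*p,zp) for p in q])
    for k,v in out.items():
        if verbose: print(k,np.round(v,4).tolist())
    return out
if __name__=="__main__":
    cs=[pickle.load(open(f"w{i}.pkl","rb")) for i in(1,2)]; o=[]
    for c in cs: o.append(measure(c)); print()
    for k in("green_px","red_px"): print(k,two(cs[0],o[0][k],cs[1],o[1][k]))
    for c,m in zip(cs,o):
        zm=c["z_map"]
        for k in("green_px","red_px"):
            u,v=m[k]; d=np.median(zm[int(v)-1:int(v)+2,int(u)-1:int(u)+2]); oo,dd=ray(c,u,v); print(k,"depth pt",(oo+dd*d).round(4))
E
python3 meas.py
python3 - <<'E'
import sys; sys.path.insert(0,'.')
from h import *
c=pickle.load(open("w2.pkl","rb")); cv2.imwrite("pics/w2z.png",cv2.resize(c["image"][85:245,225:385],None,fx=3.75,fy=3.75,interpolation=cv2.INTER_CUBIC))
E
```

```text
green_px [397.8962, 174.1175]
green [0.4301, 0.1153, 0.068]
red_px [264.3922, 162.9608]
red [0.466, 0.2873, 0.046]
corner_px [[431.0, 90.0], [418.0, 201.0], [258.0, 199.0], [256.0, 84.0]]
corners [[0.5268, 0.0608, 0.046], [0.3813, 0.0863, 0.046], [0.4172, 0.3062, 0.046], [0.5667, 0.2778, 0.046]]

green_px [411.0774, 204.3939]
green [0.4306, 0.1153, 0.068]
red_px [242.6471, 189.1765]
red [0.466, 0.2878, 0.046]
corner_px [[453.0, 97.0], [435.0, 236.0], [236.0, 232.0], [230.0, 91.0]]
corners [[0.5284, 0.0615, 0.046], [0.381, 0.0864, 0.046], [0.4183, 0.3059, 0.046], [0.5665, 0.2784, 0.046]]

green_px (array([0.42871818, 0.11422575, 0.06301963]), np.float64(0.00011374620107199981))
red_px (array([0.46670269, 0.28677476, 0.04918977]), np.float64(0.0002863992021447227))
green_px depth pt [0.4302 0.1154 0.0685]
red_px depth pt [0.4662 0.2871 0.047 ]
green_px depth pt [0.4305 0.1153 0.0678]
red_px depth pt [0.4662 0.2876 0.0466]
```

View pics/w2z.png

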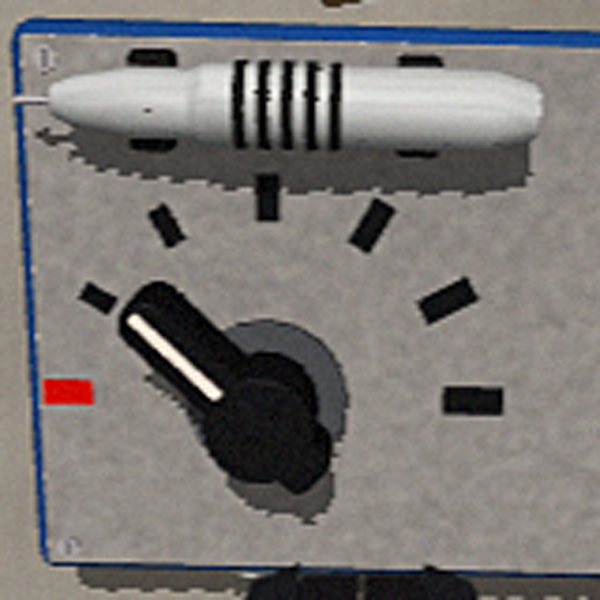

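```bash
python3 - <<'E'
from meas import *
for i,wl in((1,[(135,283),(212,350)]),(2,[(130,317),(220,400)])):
    c=pickle.load(open(f"w{i}.pkl","rb")); m=measure(c,verbose=False)
    L=np.array([[80,-115],[-80,-115],[-80,115],[80,115],[-30,-75]])/1000.
    W=np.vstack([m["corners"][:,:2],m["green"][:2]])
    a=L-L.mean(0); b=W-W.mean(0)
    yaw=np.arctan2((a[:,0]*b[:,1]-a[:,1]*b[:,0]).sum(),(a*b).sum())
    Rm=np.array([[np.cos(yaw),-np.sin(yaw)],[np.sin(yaw),np.cos(yaw)]]); t=W.mean(0)-Rm@L.mean(0)
    print("yaw",yaw,"t",t,"res",(W-(L@Rm.T+t)).round(4).tolist())
    ax=Rm@[-.022,.045]+t; print("axis",ax,"red local",((m["red"][:2]-t)@Rm).round(4),"green local",((m["green"][:2]-t)@Rm).round(4))
    f,u0,v0=(4,245,75) if i==1 else (3.75,225,85)
    P=[((onz(c,u0+x/f,v0+y/f,.080)[:2]-t)@Rm)-[-.022,.045] for x,y in wl]
    d=P[0]-P[1]; print("line ends rel axis",np.round(P,4).tolist(),"angle",np.arctan2(d[0],d[1]),[np.arctan2(p[0],p[1]) for p in P])
E
```

```text
yaw -0.17539151984094814 t [0.47296036 0.1829935 ] res [[-0.0048, 0.005], [0.0072, 0.0026], [0.003, -0.004], [-0.0051, -0.0045], [-0.0002, 0.0009]]
axis [0.45915009 0.23114198] red local [-0.0251  0.1015] green local [-0.0304 -0.0742]
line ends rel axis [[0.0262, 0.0328], [0.006, 0.0091]] angle 0.7070399893496055 [np.float64(0.6743992285191939), np.float64(0.5810019144911561)]
yaw -0.17316637802573262 t [0.47344996 0.18324288] res [[-0.004, 0.0053], [0.0061, 0.0026], [0.0039, -0.0044], [-0.0056, -0.0043], [-0.0004, 0.0008]]
axis [0.45953259 0.23136051] red local [-0.0253  0.1017] green local [-0.0305 -0.0743]
line ends rel axis [[0.0266, 0.0315], [0.0053, 0.0089]] angle 0.7565066417528281 [np.float64(0.7020588624699801), np.float64(0.537335503763478)]
```

```bash
python3 - <<'E'
from meas import *
from scipy.optimize import least_squares
for i in(1,2):
    c=pickle.load(open(f"w{i}.pkl","rb")); m=measure(c,verbose=False)
    V=c["image"].max(2); g=m["green"][:2]; a0=g+R.from_rotvec([0,0,-.158]).as_matrix()[:2,:2]@[.008,.120]
    P=[m["red"][:2]]
    for A,ce,_ in cent(V<70,6):
        p=onz(c,*ce,.046)[:2]; r=np.hypot(*(p-a0))
        if .050<r<.065 and A<250: P.append(p)
    P=np.array(P); 
    def f(x):
        d=P-x[:2]; return np.hypot(*d.T)-x[2]
    s=least_squares(f,[*a0,.057]); d=P-s.x[:2]
    th=np.arctan2(-d[:,0],d[:,1]) # ccw from +y
    cw=-th; cw0=cw-cw[0]; 
    k=np.round(cw0/(np.pi/6)); yaw=-np.mean(cw-k*np.pi/6)
    print(len(P),"a0",a0,"fit",s.x,"yaw",yaw,"angles",np.degrees(cw0).round(1), "res mm",(s.fun*1e3).round(1))
    wl,fz,u0,v0=(([(135,283),(212,350)]),4,245,75) if i==1 else ([(130,317),(220,400)],3.75,225,85)
    Q=[onz(c,u0+x/fz,v0+y/fz,.080)[:2]-s.x[:2] for x,y in wl]
    print("nose",np.arctan2(Q[0][0],Q[0][1])+yaw, "line dir",np.arctan2(*(Q[0]-Q[1]))+yaw, "tip r",np.hypot(*Q[0]))
E
```

```text
7 a0 [0.45687288 0.23251405] fit [0.45442897 0.23039034 0.05781714] yaw -0.17482218424930446 angles [   0.    58.1  116.1  146.    29.2 -183.9 -115.9] res mm [ 0.3  0.1  0.4 -0.2 -0.5 -0.1  0.1]
nose 0.7304027171804266 line dir 0.7076093249412494 tip r 0.04606035897206793
8 a0 [0.45740176 0.23256121] fit [0.45876223 0.23020896 0.05701332] yaw -0.2045481331577886 angles [   0.    70.9   60.6  123.1  154.4   29.9 -175.   -77.7] res mm [ 1.   6.7 -3.1 -2.2 -0.6 -2.7  1.1 -0. ]
nose 0.6615122429459951 line dir 0.7251248866207722 tip r 0.042594768126191986
```

```bash
python3 - <<'E'
from meas import *
allL=[];allW=[]
for i in(1,2):
    c=pickle.load(open(f"w{i}.pkl","rb")); m=measure(c,verbose=False)
    V=c["image"].max(2); g=m["green"][:2]; yaw=-.165
    Rm=lambda y:R.from_rotvec([0,0,y]).as_matrix()[:2,:2]
    t=g-Rm(yaw)@[-.03,-.075]
    L=[];W=[];
    for A,ce,_ in [(99,m["red_px"],0)]+cent(V<70,6):
        p=onz(c,*ce,.046)[:2]; q=Rm(yaw).T@(p-t)-[-.022,.045]; r=np.hypot(*q); a=np.arctan2(q[0],q[1])%(2*np.pi); a=a-2*np.pi if a>6 else a
        k=round(a/(np.pi/6))
        if .050<r<.065 and A<250 and 0<=k<=6 and abs(a-k*np.pi/6)<.12:
            print(k,A,round(r,4),round(np.degrees(a),1)); L.append(np.array([np.sin(k*np.pi/6),np.cos(k*np.pi/6)])*.0575+[-.022,.045]); W.append(p)
    for n in range(2): L.append(np.array([-.03,-.075])); W.append(g)
    L=np.array(L);W=np.array(W); a=L-L.mean(0);b=W-W.mean(0)
    yaw=np.arctan2((a[:,0]*b[:,1]-a[:,1]*b[:,0]).sum(),(a*b).sum()); t=W.mean(0)-Rm(yaw)@L.mean(0)
    print("yaw",yaw,"t",t,"axis",t+Rm(yaw)@[-.022,.045],"res",((W-(L@Rm(yaw).T+t))*1e3).round(1).tolist())
E
```

```text
0 99 0.0556 -0.9
2 39 0.0542 60.9
4 54 0.0569 121.7
5 66 0.0583 151.7
1 26 0.0537 30.0
6 74 0.0601 181.0
yaw -0.15898246569868069 t [0.47074628 0.18293753] axis [0.45614783 0.23085293] res [[0.8, -0.3], [-1.1, -0.8], [-0.3, 0.3], [-0.2, 0.0], [-0.6, -1.7], [-0.3, -0.9], [0.8, 1.6], [0.8, 1.6]]
0 99 0.056 -1.4
2 61 0.0536 60.7
4 88 0.0566 122.2
5 105 0.0586 152.3
1 43 0.0529 29.5
6 117 0.0601 181.8
yaw -0.15670462945373262 t [0.47083661 0.18292858] axis [0.45612907 0.2308106 ] res [[0.9, 0.2], [-1.2, -0.8], [-0.3, 0.1], [-0.2, -0.4], [-0.8, -2.0], [-0.7, -0.6], [1.1, 1.8], [1.1, 1.8]]
```

The wrist views agree. The axis is at about (0.456, 0.231), the console's yaw about -0.158, and the nose about 42°, so it is near the crest between marks 1 and 2. I'll push with the shut fingertips, with the camera turned towards the robot to keep clear of the box.

```bash
cat >> h.py <<'E'
YAW=-.158; AX=np.array([.4562,.2311]); ZP=.046
Rc=R.from_rotvec([0,0,YAW]).as_matrix()[:2,:2]
ROT=rotdown(YAW+np.pi)
def center(deg,rho=.035,z=ZP+.016):
    a=np.radians(deg); n=np.array([np.sin(a),np.cos(a)]); t=np.array([np.cos(a),-np.sin(a)])
    h=.009*abs(t[0])+.0175*abs(t[1])
    return np.append(AX+Rc@(rho*n-(.007+h)*t),z)
def F(): return manip.state()["contact_force"].round(1)
E
python3 - <<'E'
from h import *
p=center(22)
manip.move_pose([*p[:2],.20],ROT); s=manip.state(); print(s["clock"],s["tool_pos"],p,s["joint_pos"].round(2),F())
for d in range(22,115,6): print(d,inverse_kinematics(center(d),ROT) is not None,end=" ")
for n in("wrist","top","side"):
    c=cap(n); cv2.imwrite(f"pics/{n}3.png",c["image"] if n=="wrist" else cv2.resize(c["image"][100:260,180:380],None,fx=4,fy=3.75)); 
E
```

```text
8.65 [0.45554089 0.27240085 0.20006625] [0.45549213 0.272381   0.062     ] [ 0.49  0.02  1.95 -0.    1.17 -0.92] [0.4 0.2 0.2]
22 True 28 True 34 True 40 True 46 True 52 True 58 True 64 True 70 True 76 True 82 True 88 True 94 True 100 True 106 True 112 True
```

View pics/wrist3.png

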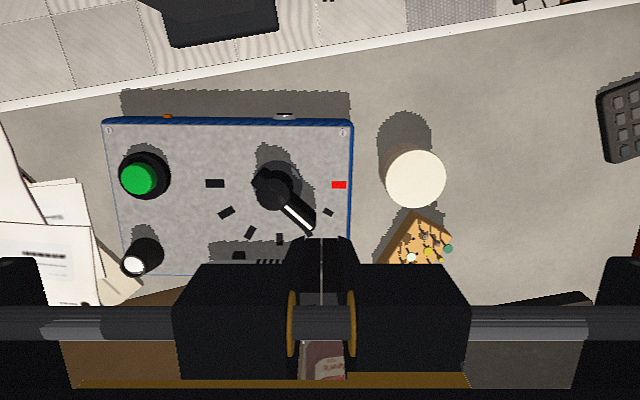

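View pics/side3.png

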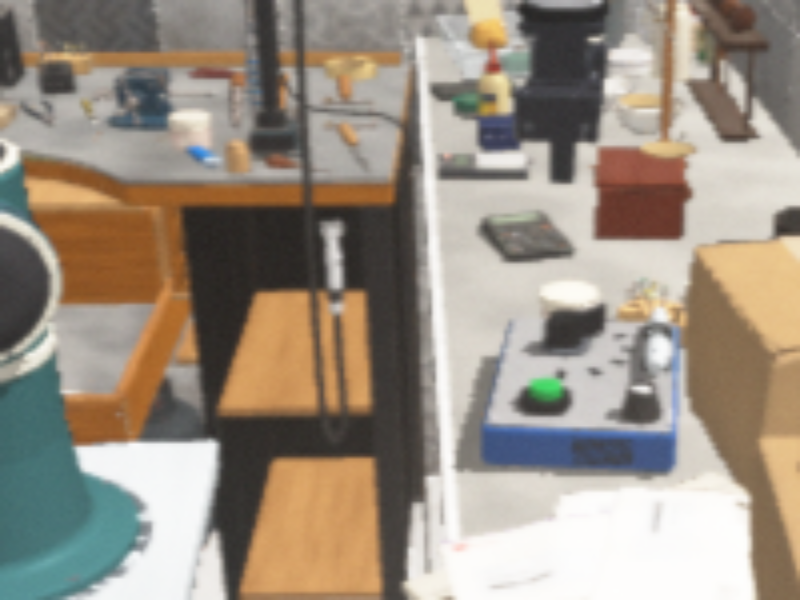

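The wrist view, from the other side, shows the handle still between marks 1 and 2, the red mark at (339,185) and the tip above the panel on the counter-clockwise side of the handle. Descending and pushing now.

```bash
python3 - <<'E'
from h import *
c=cap("wrist")
q=[onz(c,u,v,.080)[:2]-AX for u,v in((312,228),(284,204))]; print("line",[np.degrees(np.arctan2(*(Rc.T@x))).round(1) for x in (q[0],q[1],q[0]-q[1])])
manip.move_linear(center(22,z=.10),rate=.2)
manip.move_linear(center(22),rate=.08)
f0=manip.state()["contact_force"]; print("f0",f0.round(1))
for d in range(26,60,4):
    manip.move_linear(center(d),rate=.03)
    s=manip.state(); f=s["contact_force"]-f0; print(d,f.round(1),(s["tool_pos"]-center(d)).round(4))
    if np.hypot(*f[:2])>9: print("STOP"); break
print(manip.state()["clock"])
for n in("wrist","top"):
    c=cap(n); cv2.imwrite(f"pics/{n}4.png",c["image"] if n=="wrist" else cv2.resize(c["image"][150:230,220:330],None,fx=7,fy=7)); pickle.dump(c,open(n+"4.pkl","wb"))
E
```

```text
line [np.float64(43.0), np.float64(42.8), np.float64(43.1)]
f0 [0.3 0.2 0.5]
26 [-0.4 -0.3 -1. ] [0.0007 0.0003 0.0006]
30 [-0.4  0.5  0.3] [0.0003 0.0001 0.0002]
34 [-0.6 -1.5 -0.8] [0.0002 0.     0.    ]
38 [-0.7 -0.3 -0.3] [0.0002 0.     0.    ]
42 [ 0.3 -0.8  0.3] [0.0002 0.     0.0001]
46 [0.1 1.  0.1] [ 0.0002 -0.      0.    ]
50 [-0.8 -0.8 -1.1] [ 0.0003 -0.      0.0001]
54 [ 0.   0.2 -0.7] [ 0.0002 -0.0001  0.    ]
58 [-0.2  0.4  0.2] [ 0.0002 -0.      0.    ]
12.375
```

View pics/wrist4.png

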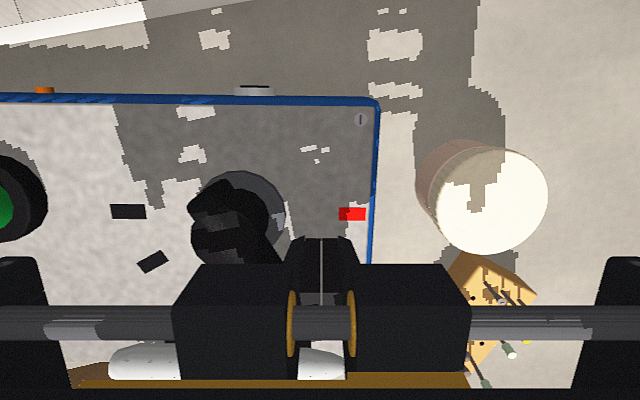

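View pics/top4.png

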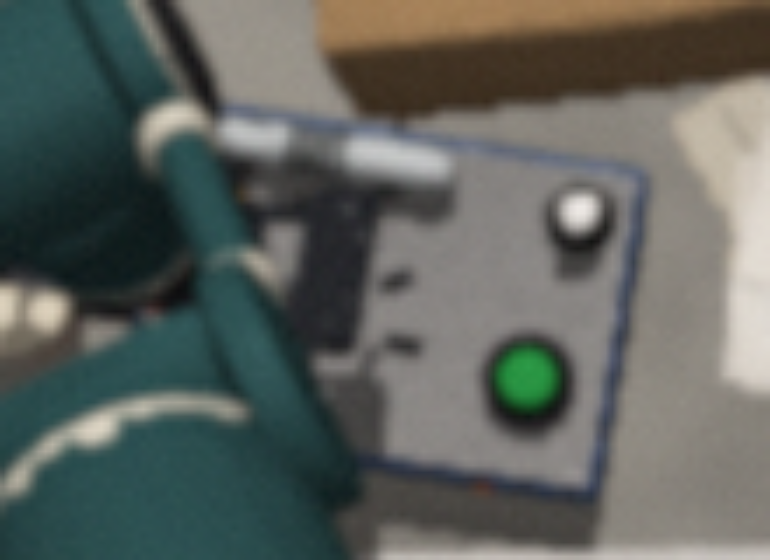

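The handle (hub near (237,220)) is just ahead of the fingertip, with no contact force yet. It has presumably dropped into mark 2 off the crest. I'll push on over the 75° crest.

```bash
python3 - <<'E'
from h import *
f0=np.array([.2,.2,.2])
for d in range(61,89,3):
    manip.move_linear(center(d),rate=.03)
    s=manip.state(); f=s["contact_force"]-f0; a=np.radians(d); t=np.append(Rc@[np.cos(a),-np.sin(a)],0)
    print(d,f.round(1),"tang",(-f@t).round(1))
    if np.hypot(*f[:2])>10: print("STOP"); break
print(manip.state()["clock"])
for n in("wrist","side"):
    c=cap(n); cv2.imwrite(f"pics/{n}5.png",c["image"] if n=="wrist" else cv2.resize(c["image"][160:240,290:380],None,fx=7,fy=7)); pickle.dump(c,open(n+"5.pkl","wb"))
E
```

```text
61 [ 0.2 -0.8  0.1] tang -0.8
64 [-0.5  0.5 -0.5] tang 0.6
67 [-2.9  1.1  0.1] tang 1.8
70 [-0.6  1.3  0. ] tang 1.4
73 [-0.7  0.3  0.3] tang 0.4
76 [-0.  -0.4 -0.3] tang -0.4
79 [ 0.4 -0.6 -0.6] tang -0.6
82 [-0.5 -0.1  0. ] tang -0.1
85 [ 0.4 -0.5 -0.2] tang -0.5
88 [-0.  -0.8  0.1] tang -0.8
14.975
```

View pics/wrist5.png

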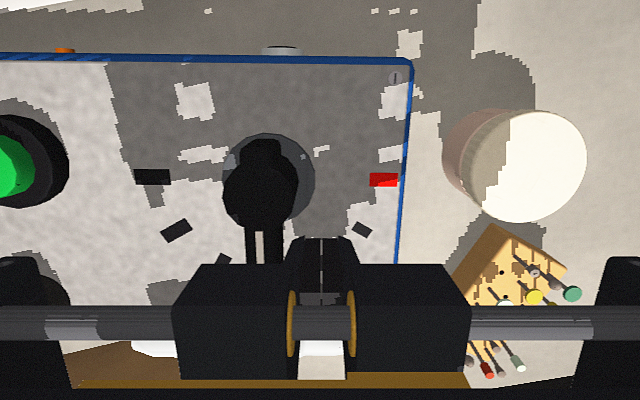

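View pics/side5.png

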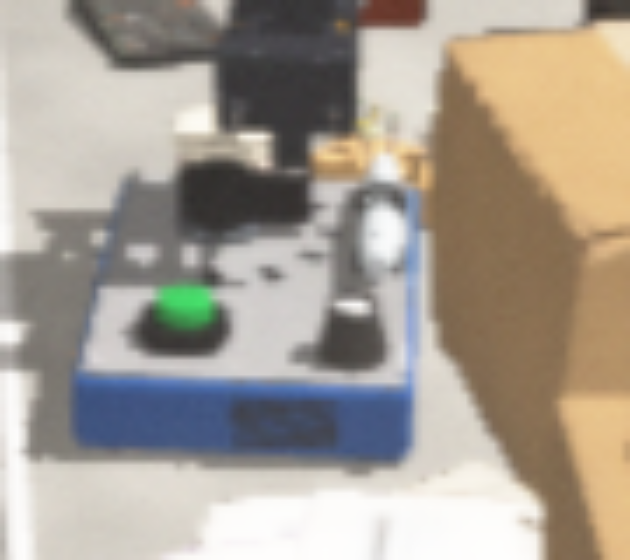

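The handle now points straight back (white line at (257,245)), so it is at mark 3. The next push takes it over the 105° crest to mark 4. I'll check that the console hasn't moved, then push.

```bash
python3 - <<'E'
from h import *
c=pickle.load(open("wrist5.pkl","rb")); p=onz(c,383.5,179.5,.046); print("red now",p.round(4),"before .466 .2875"); 
q=[onz(c,u,v,.080)[:2] for u,v in((257,258),(258.5,226))]; x=Rc.T@(q[0]-q[1]); print(np.degrees(np.arctan2(*x)))
f0=np.array([.2,.2,.2])
peak=0
for d in range(90,111,2):
    manip.move_linear(center(d),rate=.03)
    s=manip.state(); f=s["contact_force"]-f0; a=np.radians(d); t=np.append(Rc@[np.cos(a),-np.sin(a)],0)
    ft=-f@t; print(d,f.round(1),"tang",ft.round(1))
    if np.hypot(*f[:2])>10: print("STOP"); break
    peak=max(peak,ft)
    if d>98 and peak>1.5 and ft<0.3: break
print(manip.state()["clock"])
for n in("wrist","side"):
    c=cap(n); cv2.imwrite(f"pics/{n}6.png",c["image"] if n=="wrist" else cv2.resize(c["image"][160:240,290:380],None,fx=7,fy=7)); pickle.dump(c,open(n+"6.pkl","wb"))
E
```

```text
red now [0.4664 0.2875 0.046 ] before .466 .2875
95.72076569380641
90 [-0.7 -0.4  0. ] tang -0.5
92 [ 0.1 -0.3  0. ] tang -0.3
94 [-0.4  0.2 -0.7] tang 0.1
96 [-1.3  0.8 -0.2] tang 0.4
98 [-2.6  3.8  0.4] tang 2.9
100 [-1.8  1.7 -1.7] tang 1.0
102 [-1.2  1.9 -0.5] tang 1.4
104 [-0.9  1.2 -0.2] tang 0.7
106 [ 0.4 -0.8 -0.9] tang -0.6
17.325
```

View pics/wrist6.png

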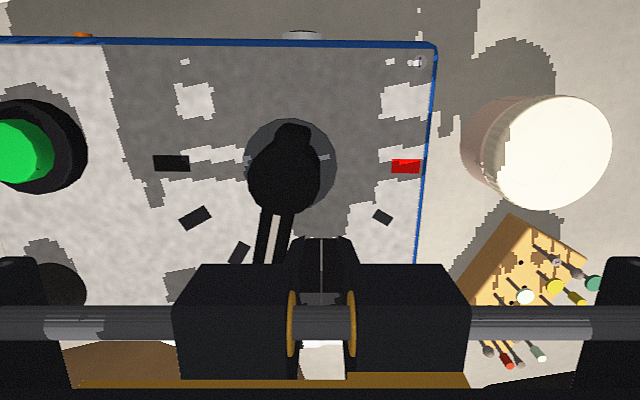

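```bash
python3 - <<'E'
from h import *
c=pickle.load(open("wrist6.pkl","rb"))
p=[(279.5,216),(273,260)]; q=[onz(c,u,v,.080)[:2] for u,v in p]; print([np.degrees(np.arctan2(*(Rc.T@x))).round(1) for x in (q[1]-AX,q[1]-q[0])])
print("mark?",[np.degrees(np.arctan2(*(Rc.T@(onz(c,u,v,.046)[:2]-AX)))).round(1) for u,v in((240,253),(195,218),(171,163),(405,166),(382,217))])
f0=np.array([.2,.2,.2])
c=cap("wrist"); V=c["image"]; g=V[210:264,250:300].min(2); ys,xs=np.where(g>130); print(len(xs)); 
if len(xs): 
  l=cv2.fitLine(np.c_[xs+250,ys+210].astype(np.float32),cv2.DIST_HUBER,0,.01,.01).ravel(); print(l,xs.min()+250,xs.max()+250,ys.min()+210,ys.max()+210)
E
```

```text
[np.float64(98.7), np.float64(100.0)]
mark? [np.float64(120.1), np.float64(150.3), np.float64(-179.6), np.float64(1.2), np.float64(31.0)]
756
[  0.3612636   0.9324637 262.1157    233.51671  ] 250 298 210 263
```

The handle is at about 99°, lagging the finger by about 6° and not yet over the crest. I'll keep going in small steps and measure the white line after each one.

```bash
python3 - <<'E'
from h import *
for d in range(107,119,1):
    manip.move_linear(center(d),rate=.02)
    s=manip.state(); f=s["contact_force"]-.2; a=np.radians(d); t=np.append(Rc@[np.cos(a),-np.sin(a)],0)
    c=cap("wrist")
    # white line pixels above the panel: bright, near handle's top plane, by depth
    zm=c["z_map"]; im=c["image"]
    vv,uu=np.mgrid[0:262,0:640]; K=np.array(c["intrinsics"])
    D=np.stack([(uu-K[0,2])/K[0,0],(vv-K[1,2])/K[1,1],np.ones_like(uu,float)],-1)*zm[:262,:,None]
    P=D@c["T"][:3,:3].T+c["T"][:3,3]
    L=(P[...,:2]-AX)@Rc; m=(np.hypot(L[...,0],L[...,1])<.052)&(P[...,2]>.072)&(P[...,2]<.088)&(L[...,0]>-.01)&(im[:262].min(2)>90)
    if m.sum()>8:
        q=L[m]; l=cv2.fitLine(q.astype(np.float32),cv2.DIST_HUBER,0,.01,.01).ravel(); ang=np.degrees(np.arctan2(l[0],l[1]))%180
    else: ang=np.nan
    print(d,f.round(1),"tang",(-f@t).round(1),m.sum(),"ang",round(float(ang),1))
    if np.hypot(*f[:2])>10 or (ang>112 and ang<150): break
print(manip.state()["clock"]); cv2.imwrite("pics/w7.png",c["image"]); pickle.dump(c,open("w7.pkl","wb"))
E
```

```text
107 [-0.7  1.1  0.5] tang 0.7 450 ang 99.6
108 [ 0.4 -0.3 -0.3] tang -0.1 454 ang 102.8
109 [-0.1  1.7 -0.8] tang 1.4 442 ang 106.0
110 [ 0.3 -0.  -0.3] tang 0.1 453 ang 107.1
111 [-0.4 -0.   0.2] tang -0.2 446 ang 105.5
112 [-0.5 -0.  -0.2] tang -0.3 470 ang 109.3
113 [ 0.8 -0.  -0.4] tang 0.4 470 ang 108.1
114 [ 0.3 -0.1 -0. ] tang 0.1 537 ang 119.4
19.875
```

View pics/w7.png

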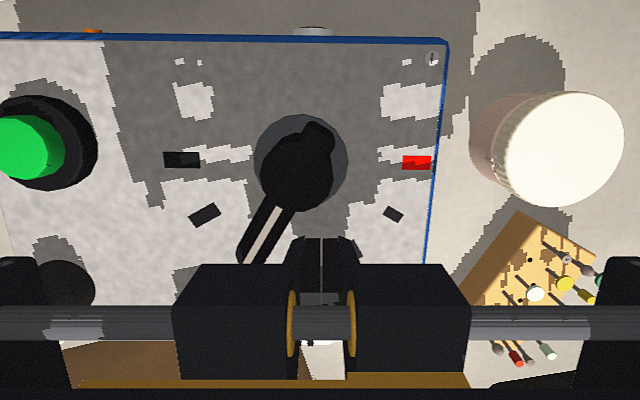

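It has clicked over. The handle's line now points at about 119-120°, covering mark 4, with marks 5 (205,215) and 6 (181,160) beyond it. I'll back the finger away, rise and verify from above before pressing the button.

```bash
python3 - <<'E'
from h import *
manip.move_linear(center(100),rate=.06)
manip.move_linear(center(100,z=.22),rate=.2)
manip.move_linear([.47,.20,.26],rate=.2)
manip.dwell(.2)
c=cap("wrist"); pickle.dump(c,open("w8.pkl","wb")); cv2.imwrite("pics/w8.png",c["image"])
print(manip.state()["clock"],F())
from meas import cent
H=cv2.cvtColor(c["image"],cv2.COLOR_BGR2HSV).astype(int)
g=max(cent((H[...,0]>50)&(H[...,0]<75)&(H[...,1]>120)&(H[...,2]>60)),key=lambda t:t[0]); p=onz(c,*g[1],.068); print("green",g[1],p.round(4))
u,v=g[1].astype(int); d=np.median(c["z_map"][v-2:v+3,u-2:u+3]); o,dd=ray(c,*g[1]); print("depth",(o+dd*d).round(4))
r=[t for t in cent(((H[...,0]<6)|(H[...,0]>174))&(H[...,1]>180)&(H[...,2]>120),8)]
for t in r:
    q=onz(c,*t[1],.046)
    if np.hypot(*(q[:2]-[.466,.2875]))<.02: print("red",q.round(4))
E
```

```text
21.8583 [ 0.5 -0.1 -0.3]
green [231.3327787  140.31447587] [0.4277 0.1154 0.068 ]
depth [0.4278 0.1154 0.0679]
red [0.4663 0.2876 0.046 ]
```

View pics/w8.png

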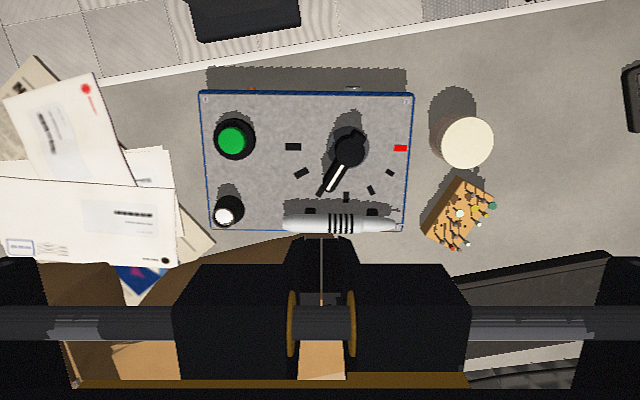

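The view from above shows the white line from (345,165) to (327,190), pointing at mark 4. Mark 3 is at (346,196), and marks 5 and 6 at (301,173) and (293,146). The console hasn't moved. Now I'll press the button.

```bash
python3 - <<'E'
from h import *
c=pickle.load(open("w8.pkl","rb"))
q=[Rc.T@(onz(c,u,v,.080)[:2]-AX) for u,v in((327,190),(345,165))]; print("angles",[np.degrees(np.arctan2(*x)).round(1) for x in(q[0],q[0]-q[1])])
b=[.4292,.1154]
manip.move_linear([*b,.15],rate=.2); manip.move_linear([*b,.080],rate=.1)
f0=manip.state()["contact_force"]; print("f0",f0.round(1))
z=.072
while z>.0585:
    manip.move_linear([*b,z],rate=.03); s=manip.state(); f=s["contact_force"]-f0; print(round(z,4),s["tool_pos"][2].round(4),f.round(1))
    if f[2]>14: break
    z-=.001
manip.dwell(.3); s=manip.state(); print("hold",s["tool_pos"].round(4),(s["contact_force"]-f0).round(1),s["clock"])
c=cap("side"); cv2.imwrite("pics/side9.png",cv2.resize(c["image"][160:240,290:380],None,fx=7,fy=7))
E
```

```text
angles [np.float64(119.7), np.float64(124.4)]
f0 [-0.2  0.4  0.2]
0.072 0.0718 [ 0.4 -0.8  0.1]
0.071 0.071 [ 0.1 -0.6 -0.4]
0.07 0.07 [ 0.2 -0.2 -1.2]
0.069 0.0689 [-0.3 -0.9  0.8]
0.068 0.0682 [ 0.5 -0.9  1.3]
0.067 0.0671 [ 0.1 -0.7  0.9]
0.066 0.0661 [0.5 0.1 3. ]
0.065 0.0651 [-0.2  0.8  2.8]
0.064 0.0641 [-0.7 -0.1  3.2]
0.063 0.0631 [0.9 0.9 4.2]
0.062 0.0623 [-0.8 -1.2  6.4]
0.061 0.0622 [-3.4 -1.2 14.3]
hold [0.4295 0.1155 0.0622] [-3.2 -1.3 13.8] 27.05
```

The button bottomed out at z 0.0622: the spring force had risen to about 5 N and then hit a hard stop. Releasing and checking.

```bash
python3 - <<'E'
from h import *
s=manip.state(); manip.move_linear([.4292,.1154,.075],rate=.05); manip.move_linear([.4292,.1154,.20],rate=.2)
manip.move_linear([.46,.19,.27],rate=.2); manip.dwell(.2)
c=cap("wrist"); pickle.dump(c,open("w10.pkl","wb")); cv2.imwrite("pics/w10.png",c["image"])
print(manip.state()["clock"],F())
from meas import cent
H=cv2.cvtColor(c["image"],cv2.COLOR_BGR2HSV).astype(int)
g=max(cent((H[...,0]>50)&(H[...,0]<75)&(H[...,1]>120)&(H[...,2]>60)),key=lambda t:t[0])
u,v=g[1].astype(int); d=np.median(c["z_map"][v-2:v+3,u-2:u+3]); o,dd=ray(c,*g[1]); print("green",(o+dd*d).round(4))
for t in cent(((H[...,0]<6)|(H[...,0]>174))&(H[...,1]>180)&(H[...,2]>120),8):
    q=onz(c,*t[1],.046)
    if np.hypot(*(q[:2]-[.466,.2875]))<.02: print("red",q.round(4))
E
```

```text
29.2417 [-0.8 -0.2 -0.4]
green [0.4277 0.1152 0.0681]
red [0.4662 0.288  0.046 ]
```

View pics/w10.png

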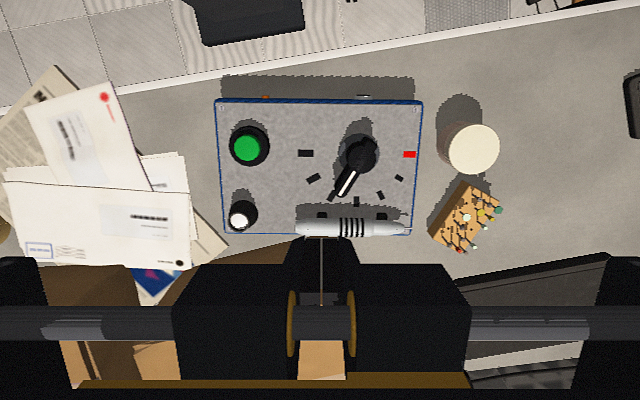

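The nose still points at mark 4, with its tip at (337,195). The button is up again, with its top at z 0.068, and the console, loupe, jar and bur stand are where they were. Handing in.

```bash
python3 -c "
from h import *
print(order.close_job(), manip.state()['clock'])"
```

```text
the job is handed in; nothing more can be done
the job is handed in; nothing more can be done
```

The selector is at mark 4 and the green start button was pressed afterwards. The job was handed in at about 29 s of the 58 s allowed.

- **Selector:** It started at about 43°, near the crest between marks 1 and 2. I pushed it clockwise with the shut fingertips through marks 2 and 3 to mark 4, with sideways forces up to about 5 N. I did not see or feel the click into mark 2; I inferred it from the handle being ahead of the finger with no force. The clicks into marks 3 and 4 were confirmed by camera.
- **Button:** I pressed it straight down to its stop (tip at z = 0.0622, about 14 N including the stop), then released it.
- **Last checks:**
  - **Nose:** with the finger withdrawn, the nose measured 119.7° (120° is mark 4). The direction of its white line alone gave 124.4°, which I put down to picking pixels by hand. After the button press I checked it by eye only, and it still pointed at mark 4.
  - **Button top:** it is back at z = 0.068.
  - **Console:** it moved less than 1 mm, judged by the red mark.
  - **Things around it:** the loupe, jar, bur stand and handpiece looked untouched, and the arm is clear of everything. I did not look again at the things well to the right; the arm only passed over that area, at z = 0.34 to 0.40.
- **Disagreements:**
  - **Finger lag:** the handle trailed the planned finger angle by about 6°, so I finished the last click in 1° steps with the camera.
  - **Button height:** two-view triangulation put its top 5 mm lower than the depth reading; the press itself confirmed the depth reading.
  - **Console outline:** the corners fitted about 5 mm off, so I took its pose from the printed marks and the button instead.

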